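# Brush out the hair stacker barrel and stand it mouth-down on its post

## Robot

A 6-joint arm with a two-finger parallel gripper is mounted at the origin on the work surface. World frame = base frame: x ahead of the robot, y to its left, z up, the work surface at z = 0. Lengths are in m, angles in rad, forces in N, time in s.
With the tool pointing down it reaches from about 0.25 to 0.775 m from the base axis. Payload 4 kg.
Tool frame: the origin (TCP) lies between the finger pads; the fingertips stand 11 mm ahead of it and the grasp point (between the pads) lies 8 mm behind it (robot.tip_extent is the z of the fingertips in the tool frame, in m); z points along the fingers, y is the line along which they close (so a half turn about z gives the same grasp; the last joint's range is limited). The gripper opens to 94 mm and grips with 3 to 60 N. Pads are 16 mm wide; open, the fingers measure 119 mm over their backs; the gripper's body (75 mm by 177 mm) begins 78 mm behind the grasp point.
Start: joints at [1.019, 0.087, 1.371, -0, 1.684, -0.103], TCP at [0.239, 0.496, 0.217] pointing down, gripper open.
Joint ranges: [-3.1, 3.1], [-0.76, 2.03], [0.27, 2.55], [-1.08, 4.22], [0.17, 2.65], [-2.57, 2.57]. Speed limits (rad/s): [2.79, 2.79, 3.14, 3.14, 3.14, 3.14].

## Interface

Orientations are given as [roll, pitch, yaw] about the fixed x, y, z axes, in that order (R = Rz(yaw) Ry(pitch) Rx(roll)).
In Python, from bench import robot, imaging gives the robot as it stands.
- The arm moves only by the shell command python3 -m pendant 'ROWS'. ROWS is JSON, a list of rows, each a list of 7 numbers: the shift along the world's x, y, z in cm, then the turn, a rotation vector about the world's x, y, z in degrees, then the opening, from 0 (shut) to 1 (fully open). In form: [[dx, dy, dz, ax, ay, az, jaw], ...]. A call has 1 to 8 rows; each row shifts and turns the commanded pose from where the row before left it; what a row does not reach is not made up. A row lasts 1/10 s, in which the tool goes at most 50 mm and 8.59 degrees, less where a joint would pass 70% of its speed; a pose out of reach is approached as far as the arm can. A call is refused whole if a number of a shift passes 5 or a number of a turn 8.59, either way. A call with a gripper value outside its range is refused whole. The fingers move at their own pace and stop on an object; the grip force is fixed at half the most. Time passes only in rows, so rows that do not move let the fingers close. It gives the time, the measured TCP pose, the force, the opening and the grip force at its end, in the units of the state.
- robot.get_obs(): the state, without advancing time (a new reading comes with each control period).
- imaging.snapshot(name): name is "side" or "top" or "wrist"; returns the picture (400x640x3 uint8, red, green, blue); there is no depth.
- imaging.camera_params(name): a dict with "camera_matrix" (3x3 intrinsics, pixels), "R" (3x3) and "t" (3): a world point X has camera coordinates R X + t. Camera axes: x right, y down, z forward; pixel columns grow to the right and rows downward; lengths in m; the calibration is good to about 2 mm. A picture is of the moment at which its call begins: read the wrist's pose just before it. camera_params takes no time and is no camera call; for the wrist camera it gives the pose at the moment of the call.
- robot.close_job(): hands the job in; it is judged then, once.
The state is a dict: "time": time; "joint_positions": joint angles; "qvel": joint speeds; "joint_torque": joint torques, N m; "tool_pos": TCP position; "ee_rot": TCP orientation; "wrist_force": force on the tool from outside, world axes, zero at the start; "wrist_torque": the same for the moment, N m; "width": finger opening in m; "finger_force": force on a finger pad.
Only numpy, scipy, OpenCV 4.12 (cv2) and the standard library are available. Lean on these libraries where they do the work, as an engineer would, in place of code of your own. Each camera call takes 0.05 s, during which the arm holds its last target. There are 200 camera calls.

## Task

Brush out the empty aluminium hair-stacker barrel (the round cup with the hexagonal foot) while it stands upright: take the tube brush from the tool block, scrub right down to the barrel's floor twice, drawing the brush most of the way up in between, and put it back in its hole, bristles down. Then turn the barrel upside down (it can be laid on its side on the mat and taken again to finish the turn), lower it in the gripper, not dropping it, over the thick bare post of the spool rack until its rim rests flat on the board, and let go. Leave the spools, jars and other things on the bench where they are.

Things in the scene. Friction and masses are not known exactly. Their poses are not given: they have to be found in the camera images.
- barrel: hair-stacker barrel, bare aluminium, straight round cup standing mouth up on the mat: 90 mm tall, 42 mm outside, 35 mm inside diameter, about 150 g. Foot: hexagon 46 mm across flats, 53 across corners, 10 mm thick, flats facing its +x and every 60 deg; on its side it rests on a flat, axis 21 to 23 mm above the mat. Origin: centre of the foot's underside; z along the axis to the mouth
- barrel_rim (a point): centre of the barrel's mouth, 90 mm along the barrel's z from its origin. Apart from the barrel, the mat straight ahead of the robot is clear from 0.44 to 0.63 m from the base and 0.1 m to either side
- barrel_floor (a point): centre of the barrel's inner floor, 10 mm along its z (the bore is 80 mm deep)
- brush: tube brush standing in the tool block, bristles down: 20 mm stiff bristle head (look: 23 mm) from 0 to 55 mm, thin wire stem to 92 mm, straight round wooden handle 14 mm thick from 98 to 190 mm, 45 g. Origin: centre of the bristle end; z along the brush towards the handle's end
- block: fixed wooden tool block 80 x 150 x 50 mm (x, y, z) with the brush's hole near its -y end; scissors, a bodkin and a whip finisher, up to 102 mm high above the mat, stand fast in its other part, at least 45 mm from the brush in the block's y. Origin: centre of the underside
- hole (a point): centre of the floor of the brush's hole, 8 mm above the mat; the round hole is 25 mm wide and 42 mm deep, its mouth 50 mm above the mat; 45 mm towards the block's -y from its middle
- rack: fixed spool rack: wooden board 85 x 235 x 18 mm (x, y, z), with three uprights along its middle line at -75, 0 and +75 mm of its y: one thick bare post and two thin pins (44 mm high above the board), each with a thread spool, in any order. Origin: centre of the underside, on the mat
- post: the thick bare post on the rack: wood, 22 mm diameter, 66 mm tall, top rounded over its last 11 mm, fixed. Origin: centre of its foot, on the top face of the rack's board, 18 mm above the mat; z up. The barrel slips over it with 6.5 mm to spare all round until its rim rests on the board (its bore is 14 mm deeper than the post is tall)
- spool_a: loose thread spool, 29 mm flanges, 30 mm tall, 10 mm bore, on a rack pin; origin: centre of its underside. Bystander
- spool_b: loose thread spool, 29 mm flanges, 30 mm tall, 10 mm bore, on a rack pin; origin: centre of its underside. Bystander
- spool_c: loose thread spool, 29 mm flanges, 30 mm tall, 10 mm bore, black, standing on the mat; origin: centre of its underside. Bystander
- tube: the stacker's inner tube, aluminium, 31 mm diameter with a 37 mm collar on top, 96 mm tall, open at both ends, no foot, standing on the mat; origin: centre of its lower end. Bystander
- cement: small amber bottle with a black cap, 34 mm diameter, 62 mm tall; origin: centre of its underside. Bystander
- jar: clear jar with a metal lid, 52 mm diameter, 45 mm tall; origin: centre of its underside. Bystander
- dish: steel bead dish, 66 mm across, 14 mm tall; origin: centre of its underside. Bystander
- bobbin: thread bobbin holder lying on the mat, 125 mm long from its spool (-x end, 27 mm high) to its tube (+x end); origin: under its spool. Bystander
Mind the look-alikes: they are no part of the job. Leave any orange look-alike of the brush alone.

How it is judged:
On the way, in this order (a step that is already met when the one before it is completed fails the run):
1. the held brush has been pushed down inside the upright barrel to within about 20 mm of its floor (distance between brush and barrel_floor below 0.02 m and contact force between the fingers and brush above 0.3 N and angle between barrel's own z axis and vertical below 0.15 rad), for 0.05 s.
2. the held brush has been drawn up by a long stroke, its end more than 45 mm above the floor (distance between brush and barrel_floor above 0.045 m and contact force between the fingers and brush above 0.3 N and angle between barrel's own z axis and vertical below 0.15 rad), for 0.02 s.
3. the held brush has been pushed down to the floor a second time (all of step 1), for 0.05 s.
4. the brush stands in its hole again, bristles down, let go (horizontal distance between brush and hole below 0.01 m and z of brush in the frame of hole below 0.012 m and angle between brush's own z axis and vertical below 0.25 rad and contact force between the fingers and brush below 0.1 N), for 0.2 s.
5. the barrel, mouth down and still in the gripper, has been lowered over the post until its rim is within 12 mm of the board (angle between barrel's own z axis and vertical above 2.8 rad and horizontal distance between barrel_rim and post below 0.012 m and z of barrel_rim in the frame of post below 0.012 m and contact force between the fingers and barrel above 0.3 N), for 0.05 s.
At the end, for the whole second after the job is handed in: Barrel mouth down over the thick post, released and still: rim within 4 mm of the board, within 4.5 deg of exactly inverted, within 10 mm of the post's axis. Brush still in its hole, bristles down: end within 12 mm of the hole's floor and 10 mm of its middle, under 14 deg off upright (angle between barrel's own z axis and vertical above 3.06 rad and horizontal distance between barrel_rim and post below 0.01 m and z of barrel_rim in the frame of post below 0.004 m and linear speed of each of barrel, brush below 0.02 m/s and horizontal distance between brush and hole below 0.01 m and z of brush in the frame of hole below 0.012 m and angle between brush's own z axis and vertical below 0.25 rad); the robot touches nothing.
It fails at once if a spool is moved by more than 30 mm or lifted off (distance of any of spool_a, spool_b, spool_c from where it was at the start of the episode above 0.03 m).
It fails at once if the inner tube, amber bottle, jar, dish or bobbin is moved by more than 30 mm (distance of any of tube, cement, jar, dish, bobbin from where it was at the start of the episode above 0.03 m).
It fails at once if the inner tube or the amber bottle is knocked over (angle between any of tube, cement's own z axis and vertical above 0.8 rad).
It also fails if it takes over 72 s, if anything falls off the work surface, if the arm or the gripper's body presses on something with over 40 N, if the wrist force passes 120 N, or if a joint passes its speed limit or range.

## Working session

There is one attempt and no reset: what is moved stays moved. The work goes in short steps, Python scripts to look and compute and a shell command to move; the robot and the scene stay as the last step left them, time stands still between calls to the robot, and variables do not carry over. Pictures are saved under pics/ and viewed, at most 14 in all, crops included, and the job is handed in when it is done.

```bash
mkdir -p pics; ls; cat > h.py <<'E'
import numpy as np, cv2
from bench import robot, imaging
def snap(n,f):
    im=imaging.snapshot(n); cv2.imwrite('pics/'+f,im[:,:,::-1]); return im
def ray(n,uv,P=None):
    P=P or imaging.camera_params(n); K,R,t=[np.array(P[k]) for k in('camera_matrix','R','t')]
    d=R.T@np.linalg.inv(K)@[uv[0],uv[1],1]; return -R.T@t,d/np.linalg.norm(d)
def atz(n,uv,z,P=None):
    c,d=ray(n,uv,P); return c+d*(z-c[2])/d[2]
def tri(rays):
    A=sum(np.eye(3)-np.outer(d,d) for c,d in rays); b=sum((np.eye(3)-np.outer(d,d))@c for c,d in rays)
    x=np.linalg.solve(A,b); return x,[np.linalg.norm((np.eye(3)-np.outer(d,d))@(x-c)) for c,d in rays]
def proj(n,X,P=None):
    P=P or imaging.camera_params(n); p=np.array(P['camera_matrix'])@(np.array(P['R'])@X+np.array(P['t'])); return p[:2]/p[2]
E
python3 - <<'E'
from h import *
a=snap('top','top.png');b=snap('side','side.png')
cv2.imwrite('pics/both.png',cv2.resize(np.vstack([a,b])[:,:,::-1],None,fx=.75,fy=.75))
print(robot.get_obs())
for n in('top','side'): P=imaging.camera_params(n);print(n,ray(n,(320,200),P),P['camera_matrix'])
E
```

```text
pics
{'time': 0.1, 'joint_positions': array([ 1.01892730e+00,  8.78893585e-02,  1.37204802e+00, -3.70153154e-05,
        1.68357713e+00, -1.03114651e-01]), 'qvel': array([ 0.00060692, -0.00102845, -0.00520416, -0.00095093, -0.00076846,
       -0.00113119]), 'joint_torque': array([ 2.74367456e-03, -3.41251659e+01, -3.03301263e+01,  7.20870355e-02,
        3.03641323e-02, -6.55143890e-05]), 'tool_pos': array([0.23840088, 0.49514953, 0.21544462]), 'ee_rot': array([-3.13967723e+00, -1.61227046e-04,  2.69283399e+00]), 'wrist_force': array([-0.30072222, -0.13240859, -0.59610749]), 'wrist_torque': array([-0.04025997,  0.00979763,  0.02476975]), 'finger_force': 0.0, 'width': 0.09384904575515182}
top (array([ 0.44389922, -0.02308723,  0.93375534]), array([ 0.0974455 ,  0.02375975, -0.99495721])) [[406.2655981    0.         327.32829803]
 [  0.         406.2655981  197.22445852]
 [  0.           0.           1.        ]]
side (array([ 0.39524251, -0.55982469,  0.62508397]), array([ 0.15419171,  0.70103508, -0.69625766])) [[365.30213347   0.         321.57606826]
 [  0.         365.30213347 198.95236031]
 [  0.           0.           1.        ]]
```

View pics/top.png

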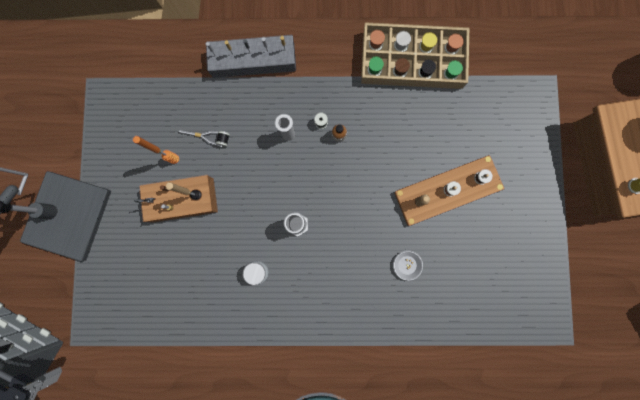

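View pics/side.png

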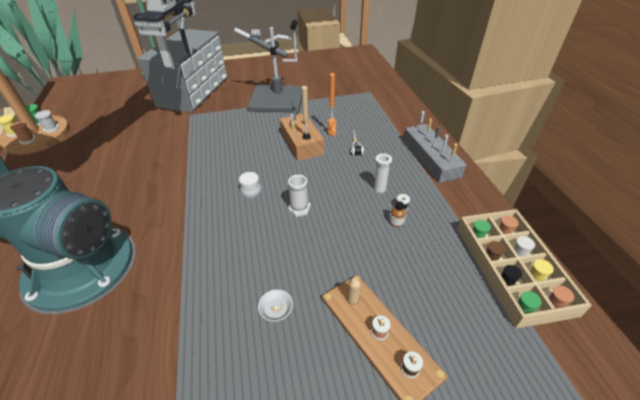

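The candidates for each thing, by pixel:

| Thing | Chosen | Rejected look-alikes |
|---|---|---|
| Brush | Wooden handle in the tool block: top (180,190), side (305,110) | Orange brush: top (155,150), side (333,100) |
| Barrel | Cup with hexagonal foot: top (296,224), side (298,195) | Collared inner tube: top (285,128), side (382,172). Jar: top (255,273), side (250,184) |
| Post | Bare upright on the rack: top (423,200), side (354,290) | The two pins carrying spools |

Next I check these choices in close crops.

```bash
python3 - <<'E'
import cv2,numpy as np
t=cv2.imread('pics/top.png');s=cv2.imread('pics/side.png')
def c(im,x,y,w=66,h=75):
    o=cv2.resize(im[y:y+h,x:x+w],None,fx=4,fy=4,interpolation=cv2.INTER_CUBIC)
    for i in range(0,w,10):
        cv2.line(o,(i*4,0),(i*4,6 if i%50 else 12),(0,255,255),1)
    for i in range(0,h,10): cv2.line(o,(0,i*4),(6,i*4),(0,255,255),1)
    cv2.putText(o,f'{x},{y}',(10,25),0,.5,(0,255,255),1); return o
A=np.hstack([c(t,135,160,86),c(t,270,190,50),c(t,395,160,60)])
B=np.hstack([c(s,275,80,66),c(s,270,160,66),c(s,322,258,64)])
print(A.shape,B.shape)
cv2.imwrite('pics/crops.png',np.vstack([A,B]))
E
```

```text
(300, 784, 3) (300, 784, 3)
```

View pics/crops.png

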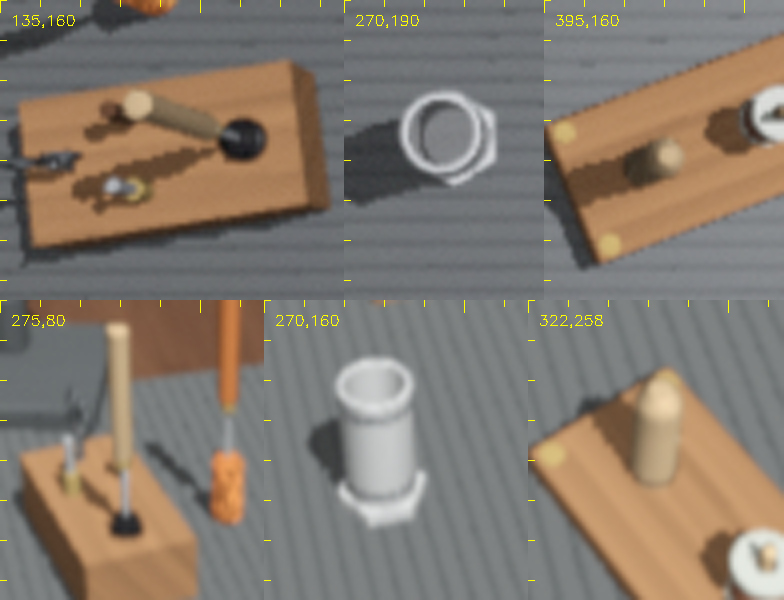

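```bash
python3 - <<'E'
from h import *
T=imaging.camera_params('top');S=imaging.camera_params('side')
def m(n,a,b): print(n,*[np.round(v,4) for v in tri([ray('top',a,T),ray('side',b,S)])])
m('handle end',(170,186.3),(304.5,87.5))
m('hole/bristle',(195.5,195),(306.5,136))
m('mouth',(294.3,223.2),(297.5,182))
m('posttop',(425.5,199.2),(355,279))
print('hole z50',atz('top',(195.5,195),.056,T),atz('side',(306.5,136),.056,S))
print('mouth z90',atz('top',(294.3,223.2),.09,T),atz('side',(297.5,182),.09,S))
print('postfoot z18',atz('side',(353.7,299),.018,S))
for z,nm,pts in[(.05,'block',[(139.7,185.5),(208,175),(214,212),(143,222)]),(.018,'rack',[(397,192.5),(545-544+395,191),(408,226)])]:
  print(nm,[np.round(atz('top',p,z,T)[:2],4) for p in pts])
# hex foot corners top
print([np.round(atz('top',p,.01,T)[:2],4) for p in [(308,216.5),(307.7,227),(298.7,235.7)]])
E
```

```text
handle end [0.543  0.2694 0.1969] [0.0008 0.0008]
hole/bristle [0.5425 0.2696 0.054 ] [0.0006 0.0006]
mouth [0.4787 0.0507 0.0866] [0.0002 0.0002]
posttop [ 0.5281 -0.2236  0.0873] [0.0003 0.0003]
hole z50 [0.54172672 0.26905037 0.056     ] [0.54264383 0.26676122 0.056     ]
mouth z90 [0.47833907 0.0504501  0.09      ] [0.47833861 0.04682586 0.09      ]
postfoot z18 [ 0.53033485 -0.22156901  0.018     ]
block [array([0.5639, 0.3947]), array([0.5866, 0.2448]), array([0.5049, 0.2294]), array([0.4836, 0.3838])]
rack [array([ 0.5501, -0.1758]), array([ 0.5535, -0.1736]), array([ 0.4742, -0.1989])]
[array([0.4967, 0.0263]), array([0.4729, 0.0269]), array([0.4533, 0.0473])]
```

```bash
python3 -m pendant '[[0,0,2.5,0,0,0,1],[2.5,-1.9,0,0,0,0,1],[2.5,-1.9,0,0,0,0,1],[2.5,-1.9,0,0,0,0,1],[2.5,-1.9,0,0,0,0,1],[2.5,-1.9,0,0,0,0,1],[2.5,-1.9,0,0,0,0,1],[2.5,-1.9,0,0,0,0,1]]'
python3 -m pendant '[[2.5,-1.9,0,0,0,0,1],[2.5,-1.9,0,0,0,0,1],[2.5,-1.9,0,0,0,0,1],[2.5,-1.8,0,0,0,0,1],[2.5,-1.8,0,0,0,0,0.6],[0,0,0,0,0,0,0.6],[0,0,0,0,0,0,0.6]]'
python3 - <<'E'
from h import *
o=robot.get_obs();print(o['tool_pos'],o['ee_rot'],o['joint_positions'],o['width'])
P=imaging.camera_params('wrist');np.savez('w1.npz',**P);a=snap('wrist','w1.png')
print(proj('wrist',np.array([.543,.2695,.198]),P),proj('wrist',np.array([.542,.269,.05]),P),ray('wrist',(320,200),P))
E
```

```text
time: 0.9
tool_pos: [0.4144, 0.3615, 0.2409]
ee_rot: [-3.141, -0.001, 2.693]
wrist_force: [0.3, 0.8, -0.0]
width: 0.0936
finger_force: 0.0
time: 1.6
tool_pos: [0.5385, 0.2692, 0.2406]
ee_rot: [-3.141, -0.002, 2.692]
wrist_force: [-0.3, 0.4, 0.1]
width: 0.0734
finger_force: 0.0
[0.53851711 0.26924361 0.24055194] [-3.14064480e+00 -1.82026618e-03  2.69169063e+00] [ 3.69091373e-01  2.02599053e-01  1.19336919e+00  6.93081297e-04
  1.74755990e+00 -7.51682579e-01] 0.07335933749403226
[318.95073523 233.32579984] [316.70343899 189.83522227] (array([0.47474218, 0.29946014, 0.40863743]), array([ 0.21635753, -0.08738885, -0.97239529]))
```

View pics/w1.png

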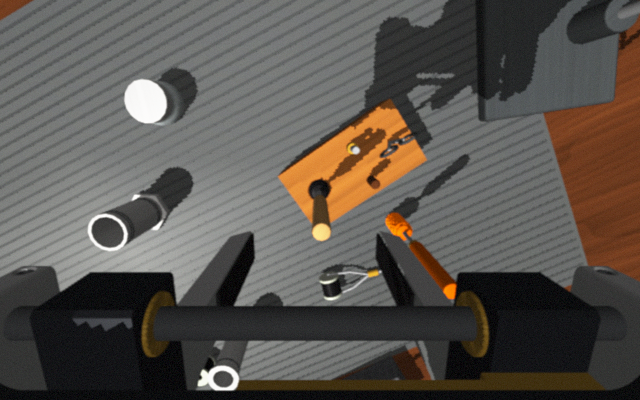

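The wrist view shows the wooden handle's end at (321,232) and its hole at (319,188), both within 2 px of where my measurement puts them. The orange look-alike is off to the right, from (398,222) to (447,290). The barrel with its hexagonal foot is at (110,232), and the collared tube is at (225,378).

```bash
python3 -m pendant '[[0.45,0,0,0,0,0,0.4],[0,0,0,0,0,0,0.4],[0,0,-2.2,0,0,0,0.4],[0,0,-2.2,0,0,0,0.4],[0,0,-2.2,0,0,0,0.4],[0,0,-2.2,0,0,0,0.4],[0,0,0,0,0,0,0.4],[0,0,0,0,0,0,0]]'
python3 -m pendant '[[0,0,0,0,0,0,0],[0,0,0,0,0,0,0],[0,0,0,0,0,0,0],[0,0,0,0,0,0,0],[0,0,0,0,0,0,0]]'
```

```text
time: 2.45
tool_pos: [0.5427, 0.27, 0.1537]
ee_rot: [-3.141, -0.0, 2.694]
wrist_force: [-0.4, 0.6, 0.6]
width: 0.0328
finger_force: 0.0
time: 2.95
tool_pos: [0.5439, 0.2699, 0.1552]
ee_rot: [3.139, 0.002, 2.693]
wrist_force: [1.1, 1.0, 5.4]
width: 0.0134
finger_force: 30.0
```

```bash
python3 -m pendant '[[0,0,1,0,0,0,0],[0,0,2,0,0,0,0],[0,0,2,0,0,0,0],[0,0,2,0,0,0,0],[0,0,2,0,0,0,0],[0,0,2,0,0,0,0],[0,0,0.5,0,0,0,0],[0,0,0,0,0,0,0]]'
python3 -m pendant '[[-0.5,-1.9,0,0,0,0,0],[-0.9,-3,0,0,0,0,0],[-0.9,-3,0,0,0,0,0],[-0.9,-3,0,0,0,0,0],[-0.9,-3,0,0,0,0,0],[-0.9,-3,0,0,0,0,0],[-0.9,-3,0,0,0,0,0],[-0.6,-2,0,0,0,0,0]]'
python3 -m pendant '[[0,0,0,0,0,0,0],[0,0,0,0,0,0,0],[0,0,0,0,0,0,0]]'
python3 - <<'E'
from h import *
o=robot.get_obs();print(o['tool_pos'],o['ee_rot'],o['width'],o['finger_force'])
t=snap('top','t2.png');s=snap('side','s2.png')
P=imaging.camera_params('wrist');np.savez('w2.npz',**P);w=snap('wrist','w2.png')
p=o['tool_pos']
f=lambda im,x,y,W,H,k:cv2.resize(im[y:y+H,x:x+W],None,fx=k,fy=k,interpolation=cv2.INTER_CUBIC)
a=np.hstack([f(s,240,80,120,150,4),f(t,240,160,80,150,4)])
cv2.imwrite('pics/c2.png',a[:,:,::-1]);cv2.imwrite('pics/c2.png',a[:,:,::-1])
E
```

```text
time: 3.75
tool_pos: [0.5434, 0.2696, 0.2692]
ee_rot: [3.141, 0.001, 2.693]
wrist_force: [-0.0, 1.1, -0.8]
width: 0.0137
finger_force: 30.0
time: 4.55
tool_pos: [0.4768, 0.0489, 0.2667]
ee_rot: [-3.14, -0.003, 2.691]
wrist_force: [-1.0, 0.5, 0.1]
width: 0.0136
finger_force: 30.0
time: 4.85
tool_pos: [0.4781, 0.0513, 0.2677]
ee_rot: [-3.142, -0.002, 2.694]
wrist_force: [-0.4, 0.7, -0.5]
width: 0.0135
finger_force: 30.0
[0.47805778 0.05131267 0.26765077] [-3.14152723e+00 -1.56628672e-03  2.69368729e+00] 0.013483474871582461 29.998012483119965
```

View pics/c2.png

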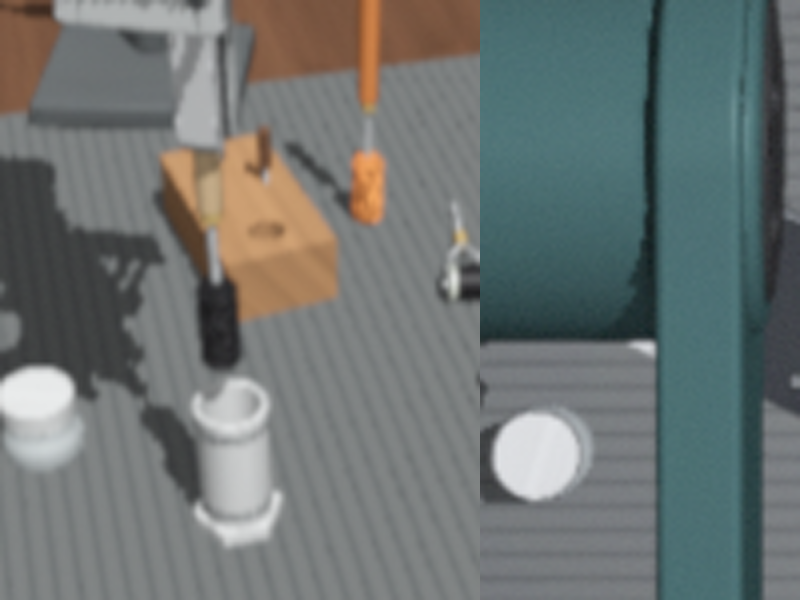

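```bash
python3 - <<'E'
from h import *
S=imaging.camera_params('side')
print('end@.12',atz('side',(295,168.5),.12,S),atz('side',(295,168.5),.115,S))
print('stem top',atz('side',(292.5,135.5),.213,S),'mouth',atz('side',(297.6,180.7),.09,S),'hole',atz('side',(306.5,137.7),.05,S))
print(proj('side',np.array([.478,.0513,.12]),S),proj('side',np.array([.478,.0513,.213]),S))
E
```

```text
end@.12 [0.47660858 0.05803187 0.12      ] [0.47741405 0.06414825 0.115     ]
stem top [0.47537167 0.04726058 0.213     ] mouth [0.47936368 0.05108561 0.09      ] hole [0.5425453  0.26744886 0.05      ]
[296.18820442 170.30966875] [293.44538122 134.19724542]
```

View pics/w2.png

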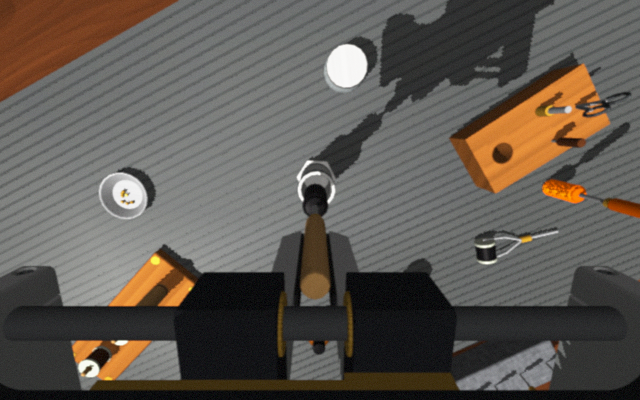

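The wrist view shows the brush hanging straight over the barrel's mouth at (315,190), and the side view puts its end about 1.5 mm short in x. I'll shift by that much and scrub.

```bash
python3 -m pendant '[[0.15,0,-1,0,0,0,0],[0,0,-2,0,0,0,0],[0,0,-2,0,0,0,0],[0,0,-2,0,0,0,0],[0,0,-2,0,0,0,0],[0,0,-1.2,0,0,0,0],[0,0,-0.5,0,0,0,0],[0,0,0,0,0,0,0]]'
python3 -m pendant '[[0,0,0,0,0,0,0],[0,0,0,0,0,0,0]]'
python3 -m pendant '[[0,0,1,0,0,0,0],[0,0,2,0,0,0,0],[0,0,2,0,0,0,0],[0,0,1.4,0,0,0,0],[0,0,0,0,0,0,0],[0,0,0,0,0,0,0]]'
python3 -m pendant '[[0,0,-1,0,0,0,0],[0,0,-2,0,0,0,0],[0,0,-2,0,0,0,0],[0,0,-1.4,0,0,0,0],[0,0,0,0,0,0,0],[0,0,0,0,0,0,0],[0,0,0,0,0,0,0]]'
```

```text
time: 5.8
tool_pos: [0.4794, 0.0507, 0.1608]
ee_rot: [-3.141, -0.001, 2.693]
wrist_force: [-1.1, 0.4, 0.4]
width: 0.0135
finger_force: 30.0
time: 6.0
tool_pos: [0.4804, 0.0506, 0.1627]
ee_rot: [3.14, 0.002, 2.693]
wrist_force: [0.6, -0.6, -0.0]
width: 0.0136
finger_force: 30.0
time: 6.6
tool_pos: [0.4797, 0.0505, 0.2257]
ee_rot: [3.141, 0.001, 2.693]
wrist_force: [-0.9, -0.4, -1.3]
width: 0.0135
finger_force: 30.0
time: 7.3
tool_pos: [0.48, 0.0505, 0.1621]
ee_rot: [3.141, 0.001, 2.693]
wrist_force: [-0.3, -0.2, -0.6]
width: 0.0133
finger_force: 30.0
```

```bash
python3 -m pendant '[[0,0,-0.3,0,0,0,0],[0,0,0,0,0,0,0],[0,0,0,0,0,0,0]]'
python3 -m pendant '[[0,0,-0.2,0,0,0,0],[0,0,0,0,0,0,0],[0,0,0,0,0,0,0]]'
```

```text
time: 7.6
tool_pos: [0.4797, 0.0506, 0.1587]
ee_rot: [3.141, 0.0, 2.693]
wrist_force: [-0.6, -0.1, -1.1]
width: 0.0138
finger_force: 30.0
time: 7.9
tool_pos: [0.4796, 0.0505, 0.1565]
ee_rot: [3.142, -0.0, 2.693]
wrist_force: [0.1, -0.4, -0.6]
width: 0.0137
finger_force: 30.0
```

```bash
python3 -m pendant '[[0,0,-0.2,0,0,0,0],[0,0,0,0,0,0,0],[0,0,0,0,0,0,0]]'
python3 -m pendant '[[0,0,-0.2,0,0,0,0],[0,0,0,0,0,0,0],[0,0,0,0,0,0,0]]'
```

```text
time: 8.2
tool_pos: [0.48, 0.0505, 0.1564]
ee_rot: [3.141, 0.002, 2.693]
wrist_force: [-1.5, -0.3, 6.4]
width: 0.0138
finger_force: 30.0
time: 8.5
tool_pos: [0.4803, 0.0505, 0.1563]
ee_rot: [3.14, 0.003, 2.693]
wrist_force: [-3.6, -0.7, 13.7]
width: 0.0134
finger_force: 30.0
```

```bash
python3 -m pendant '[[0,0,1,0,0,0,0],[0,0,2,0,0,0,0],[0,0,2,0,0,0,0],[0,0,2,0,0,0,0],[0,0,2,0,0,0,0],[0,0,2,0,0,0,0],[0,0,0.6,0,0,0,0],[0,0,0,0,0,0,0]]'
python3 -m pendant '[[0.5,1.9,0,0,0,0,0],[0.9,3,0,0,0,0,0],[0.9,3,0,0,0,0,0],[0.9,3,0,0,0,0,0],[0.9,3,0,0,0,0,0],[0.9,3,0,0,0,0,0],[0.9,3,0,0,0,0,0],[0.45,2,0,0,0,0,0]]'
python3 -m pendant '[[0,0,0,0,0,0,0],[0,0,0,0,0,0,0],[0,0,0,0,0,0,0],[0,0,-2,0,0,0,0],[0,0,-2,0,0,0,0],[0,0,-1.5,0,0,0,0],[0,0,0,0,0,0,0],[0,0,0,0,0,0,0]]'
python3 - <<'E'
from h import *
o=robot.get_obs();print(o['tool_pos'],o['ee_rot'],o['width'],o['finger_force'])
s=snap('side','s3.png');w=snap('wrist','w3.png')
f=lambda im,x,y,W,H,k:cv2.resize(im[y:y+H,x:x+W],None,fx=k,fy=k,interpolation=cv2.INTER_CUBIC)
cv2.imwrite('pics/c3.png',np.hstack([f(s,270,70,80,100,5),f(w,280,150,80,100,5)])[:,:,::-1])
E
```

```text
time: 9.3
tool_pos: [0.4802, 0.0506, 0.2693]
ee_rot: [3.141, 0.002, 2.693]
wrist_force: [-0.4, -0.6, -0.1]
width: 0.0136
finger_force: 30.0
time: 10.1
tool_pos: [0.5429, 0.2713, 0.2658]
ee_rot: [-3.139, -0.003, 2.694]
wrist_force: [-0.4, -0.8, -1.0]
width: 0.0134
finger_force: 30.0
time: 10.9
tool_pos: [0.5431, 0.269, 0.2138]
ee_rot: [3.142, -0.0, 2.692]
wrist_force: [0.2, -0.0, -1.3]
width: 0.0136
finger_force: 30.0
[0.54314234 0.26901446 0.2137553 ] [ 3.14157281e+00 -4.94691756e-06  2.69208467e+00] 0.013596226749474867 29.99859720468521
```

View pics/c3.png

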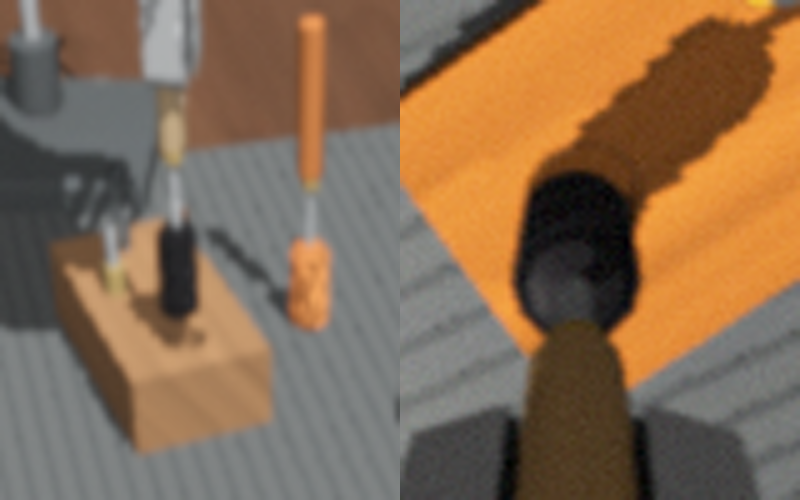

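Left is the side view: the bristle end at (180,315) hangs just above the hole at (182,338). The tilt looks unchanged, so I'm lowering it.

```bash
python3 -m pendant '[[0,0,-1,0,0,0,0],[0,0,-1,0,0,0,0],[0,0,0,0,0,0,0]]'
python3 -m pendant '[[0,0,-1,0,0,0,0],[0,0,-1,0,0,0,0],[0,0,-1,0,0,0,0],[0,0,-0.6,0,0,0,0],[0,0,0,0,0,0,0],[0,0,0,0,0,0,0]]'
```

```text
time: 11.3
tool_pos: [0.5427, 0.2696, 0.1913]
ee_rot: [-3.14, -0.002, 2.693]
wrist_force: [0.5, 1.0, -1.7]
width: 0.0138
finger_force: 30.0
time: 11.9
tool_pos: [0.543, 0.2694, 0.1573]
ee_rot: [-3.141, -0.0, 2.693]
wrist_force: [0.4, 1.0, 0.6]
width: 0.0135
finger_force: 30.0
```

```bash
python3 -m pendant '[[0,0,-0.2,0,0,0,0],[0,0,0,0,0,0,0],[0,0,0,0,0,0,0.4],[0,0,0,0,0,0,0.4],[0,0,0,0,0,0,0.4],[0,0,0,0,0,0,0.4],[0,0,0,0,0,0,0.4]]'
python3 -m pendant '[[0,0,1,0,0,0,0.4],[0,0,2,0,0,0,0.4],[0,0,2,0,0,0,0.4],[0,0,2,0,0,0,0.4],[0,0,2,0,0,0,0.4],[0,0,1,0,0,0,0.4],[0,0,0,0,0,0,0.4]]'
python3 - <<'E'
from h import *
o=robot.get_obs();print(o['tool_pos'],o['ee_rot'],o['width'],o['finger_force'])
s=snap('side','s4.png');w=snap('wrist','w4.png')
f=lambda im,x,y,W,H,k:cv2.resize(im[y:y+H,x:x+W],None,fx=k,fy=k,interpolation=cv2.INTER_CUBIC)
w2=cv2.imread('pics/w2.png')[:,:,::-1]
cv2.imwrite('pics/c4.png',np.hstack([f(s,270,70,60,100,4),f(w,280,150,80,100,4),f(w2,280,140,50,100,4)])[:,:,::-1])
E
```

```text
time: 12.6
tool_pos: [0.5432, 0.2696, 0.1556]
ee_rot: [3.141, 0.0, 2.693]
wrist_force: [-0.6, 0.2, -0.8]
width: 0.0375
finger_force: 0.0
time: 13.3
tool_pos: [0.5439, 0.2699, 0.2582]
ee_rot: [3.138, 0.003, 2.693]
wrist_force: [0.2, 1.4, -1.3]
width: 0.0376
finger_force: 0.0
[0.54393555 0.26987069 0.25815873] [3.13815929 0.00315996 2.69280811] 0.03762809614349118 0.0
```

View pics/c4.png

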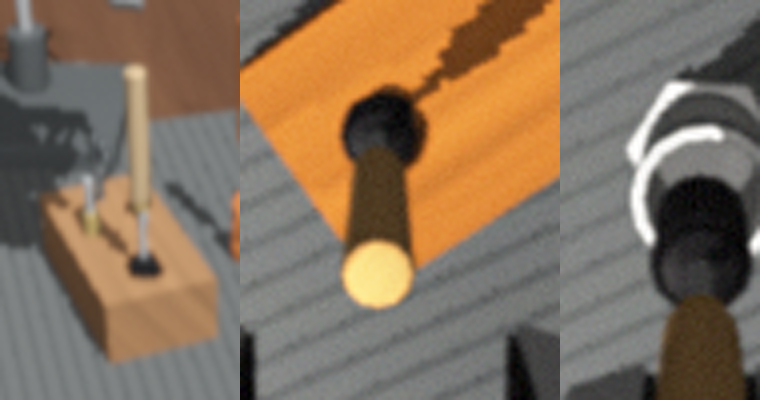

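The brush stands in its hole, with only the top of the bristles showing at (145,265). In the earlier wrist view the foot's upper edge, (675,85) to (752,90), is nearly level. So a flat faces the present tool azimuth of about -26 deg, which suits laying the barrel down. I'm moving over the barrel and tilting backwards.

```bash
python3 -m pendant '[[0,-2,1,0,0,0,0.75],[0.1,-3.4,1,0,0,0,0.75],[0.1,-3.4,0,0,0,0,0.75],[0.1,-3.4,0,0,0,0,0.75],[0.1,-3.4,0,0,0,0,0.75],[0.1,-3.4,0,0,0,0,0.75],[0.1,-3.4,0,0,0,0,0.75],[0.3,-3.1,0,0,0,0,0.75]]'
python3 -m pendant '[[0,0,0,1.6,3.4,0,0.75],[0,0,0,3.25,6.75,0,0.75],[0,0,0,3.25,6.75,0,0.75],[0,0,0,3.25,6.75,0,0.75],[0,0,0,3.25,6.75,0,0.75],[0,0,0,3.25,6.75,0,0.75],[0,0,0,1.6,3.4,0,0.75],[0,0,0,0,0,0,0.75]]'
cat >> h.py <<'E'
from scipy.spatial.transform import Rotation as Ro
def st():
    o=robot.get_obs(); R=Ro.from_euler('xyz',o['ee_rot']).as_matrix()
    print('p',np.round(o['tool_pos'],4),'tz',np.round(R[:,2],3),'ty',np.round(R[:,1],3),'q',np.round(o['joint_positions'],2),'w',round(o['width'],4),o['finger_force']); return o['tool_pos'],R
E
python3 -c "
from h import *
st()"
```

```text
time: 14.2
tool_pos: [0.5513, 0.013, 0.2738]
ee_rot: [-3.14, -0.003, 2.692]
wrist_force: [0.2, -0.6, -0.1]
width: 0.0709
finger_force: 0.0
time: 15.0
tool_pos: [0.5526, 0.0138, 0.27]
ee_rot: [-3.136, -0.795, 2.688]
wrist_force: [0.0, 0.6, -0.1]
width: 0.071
finger_force: 0.0
p [0.5526 0.0138 0.27  ] tz [-0.644  0.308 -0.701] ty [ 0.435  0.9   -0.004] q [-0.19  0.63  0.76  0.31  2.51 -1.13] w 0.071 0.0
```

```bash
python3 -m pendant '[[0,0,-2,0,0,0,0.75],[0,0,-3,0,0,0,0.75],[0,0,-3,0,0,0,0.75],[0,0,-3,0,0,0,0.75],[0,0,-2.2,0,0,0,0.75],[0,0,0,0,0,0,0.75],[0,0,0,0,0,0,0.75]]'
python3 - <<'E'
from h import *
st()
P=imaging.camera_params('wrist');w=snap('wrist','w5.png')
for z in(.09,.055,0): print(proj('wrist',np.array([.479,.0507,z]),P))
E
```

```text
time: 15.7
tool_pos: [0.5518, 0.0148, 0.1444]
ee_rot: [-3.14, -0.784, 2.693]
wrist_force: [-0.0, -0.1, 1.3]
width: 0.0708
finger_force: 0.0
p [0.5518 0.0148 0.1444] tz [-0.637  0.305 -0.708] ty [ 0.433  0.901 -0.001] q [-0.19  0.66  0.95  0.24  2.28 -1.23] w 0.0708 0.0
[316.74717212 186.27364767]
[316.5939488  206.97739702]
[316.40704536 232.23205122]
```

View pics/w5.png

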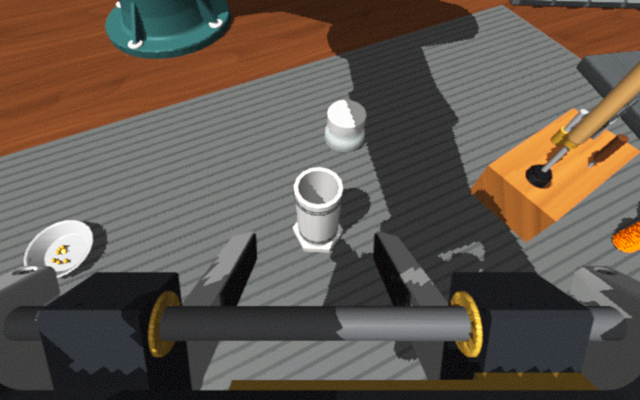

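The wrist view shows the barrel centred between the fingers, its mouth at (319,186). One foot flat faces the gripper, edge (305,248) to (332,248). I'm advancing along the tool axis to grip.

```bash
python3 -m pendant '[[-1.2,0.6,-1.5,0,0,0,0.75],[-1.2,0.6,-1.5,0,0,0,0.75],[-1.2,0.6,-1.5,0,0,0,0.75],[-1.2,0.6,-1.5,0,0,0,0.75],[-1.2,0.6,-1.5,0,0,0,0.75],[-1.2,0.6,-1.5,0,0,0,0.75],[-0.2,0.1,0,0,0,0,0.75],[0,0,0,0,0,0,0.75]]'
python3 -c "
from h import *
st()"
```

```text
time: 16.55
tool_pos: [0.4789, 0.0515, 0.0552]
ee_rot: [-3.142, -0.782, 2.694]
wrist_force: [-0.1, 0.6, 0.4]
width: 0.0705
finger_force: 0.0
p [0.4789 0.0515 0.0552] tz [-0.635  0.305 -0.709] ty [ 0.433  0.901 -0.   ] q [-0.16  0.57  1.28  0.23  2.04 -1.26] w 0.0705 0.0
```

```bash
python3 -m pendant '[[0,0,0,0,0,0,0],[0,0,0,0,0,0,0],[0,0,0,0,0,0,0],[0,0,0,0,0,0,0],[0,0,0,0,0,0,0],[0,0,1,0,0,0,0],[0,0,2,0,0,0,0],[0,0,2,0,0,0,0]]'
python3 -m pendant '[[0.6,-0.6,2,0,0,0,0],[0.8,-0.8,2,0,0,0,0],[0.9,-0.9,1,-3.25,-6.75,0,0],[0.9,-0.9,0,-3.25,-6.75,0,0],[0.9,-0.9,0,-3.25,-6.75,0,0],[0.9,-0.9,0,-3.25,-6.75,0,0],[0,0,0,-3.25,-6.75,0,0],[0,0,0,-3.25,-6.75,0,0]]'
python3 -m pendant '[[0,0,0,-3.25,-6.75,0,0],[0,0,0,-3.25,-6.75,0,0],[0,0,0,-3.25,-6.75,0,0],[0,0,0,-3.25,-6.75,0,0],[0,0,0,-3.25,-6.75,0,0],[0,0,0,-3.25,-6.75,0,0],[0,0,0,0,0,0,0],[0,0,0,0,0,0,0]]'
python3 - <<'E'
from h import *
st()
w=snap('wrist','w6.png');s=snap('side','s6.png')
f=lambda im,x,y,W,H,k:cv2.resize(im[y:y+H,x:x+W],None,fx=k,fy=k,interpolation=cv2.INTER_CUBIC)
cv2.imwrite('pics/c6.png',np.hstack([f(s,250,100,160,200,2.5),f(w,240,100,160,200,2.5)])[:,:,::-1])
E
```

```text
time: 17.35
tool_pos: [0.4778, 0.0514, 0.1039]
ee_rot: [-3.139, -0.786, 2.691]
wrist_force: [0.7, -0.1, -1.9]
width: 0.0418
finger_force: 30.0
time: 18.15
tool_pos: [0.5284, 0.0011, 0.1546]
ee_rot: [-3.141, 0.005, 2.692]
wrist_force: [-1.3, 0.0, -1.5]
width: 0.042
finger_force: 30.0
time: 18.95
tool_pos: [0.5274, 0.0018, 0.153]
ee_rot: [-3.14, 0.781, 2.693]
wrist_force: [0.8, -0.6, -1.5]
width: 0.0416
finger_force: 30.0
p [0.5274 0.0018 0.153 ] tz [ 0.634 -0.306 -0.71 ] ty [ 0.434  0.901 -0.001] q [ 0.15 -0.35  2.08 -0.58  0.81 -0.69] w 0.0416 29.975229687988758
```

View pics/c6.png

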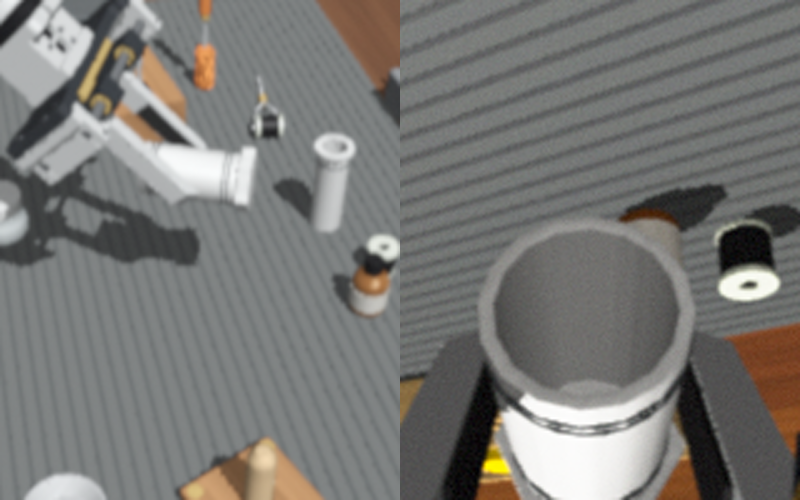

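The barrel is level in the gripper, mouth towards the robot, with nothing underneath. I'm lowering it to the mat.

```bash
python3 -m pendant '[[0,0,-2,0,0,0,0],[0,0,-3,0,0,0,0],[0,0,-3,0,0,0,0],[0,0,-2.5,0,0,0,0],[0,0,-1.5,0,0,0,0],[0,0,-0.6,0,0,0,0],[0,0,0,0,0,0,0],[0,0,0,0,0,0,0]]'
python3 -c "
from h import *
st()"
```

```text
time: 19.85
tool_pos: [0.5301, 0.0014, 0.0295]
ee_rot: [3.14, 0.786, 2.69]
wrist_force: [-0.2, 0.2, -1.4]
width: 0.0422
finger_force: 30.0
p [0.5301 0.0014 0.0295] tz [ 0.638 -0.307 -0.706] ty [0.435 0.9   0.001] q [ 0.15 -0.14  2.21 -0.87  0.55 -0.33] w 0.0422 29.975209292024374
```

```bash
python3 -m pendant '[[0,0,-0.2,0,0,0,0],[0,0,0,0,0,0,0],[0,0,0,0,0,0,0]]'; python3 -m pendant '[[0,0,-0.2,0,0,0,0],[0,0,0,0,0,0,0],[0,0,0,0,0,0,0]]'
```

```text
time: 20.15
tool_pos: [0.5285, 0.0016, 0.0262]
ee_rot: [3.141, 0.785, 2.692]
wrist_force: [-0.3, 0.0, -0.6]
width: 0.0421
finger_force: 30.0
time: 20.45
tool_pos: [0.5286, 0.0017, 0.0241]
ee_rot: [3.141, 0.785, 2.692]
wrist_force: [-1.5, 0.2, 1.2]
width: 0.0419
finger_force: 30.0
```

```bash
python3 -m pendant '[[0,0,-0.2,0,0,0,0],[0,0,0,0,0,0,0],[0,0,0,0,0,0,0.75],[0,0,0,0,0,0,0.75],[0,0,0,0,0,0,0.75],[0,0,0,0,0,0,0.75]]'
python3 -m pendant '[[-0.6,0.3,0.7,0,0,0,0.75],[-1.2,0.6,1.4,0,0,0,0.75],[-1.8,0.9,2.1,0,0,0,0.75],[-1.8,0.9,2.1,0,0,0,0.75],[-1.2,0.6,2.1,0,0,0,0.75],[0,0,3,3.25,6.75,0,0.75],[1.5,-0.7,3,3.25,6.75,0,0.75],[2,-1,2,3.25,6.75,0,0.75]]'
python3 -m pendant '[[3,-1.5,0,3.25,6.75,0,0.75],[3,-1.5,0,3.25,6.75,0,0.75],[3,-1.5,0,3.25,6.75,0,0.75],[3,-1.5,0,3.25,6.75,0,0.75],[0,0,0,3.25,6.75,0,0.75],[0,0,0,3.25,6.75,0,0.75],[0,0,0,3.25,6.75,0,0.75],[0,0,0,3.25,6.75,0,0.75]]'
python3 -m pendant '[[0,0,0,3.25,6.75,0,0.75],[0,0,0,0,0,0,0.75],[0,0,0,0,0,0,0.75]]'
python3 - <<'E'
from h import *
st()
P=imaging.camera_params('wrist');np.savez('w7.npz',**P);w=snap('wrist','w7.png')
print(proj('wrist',np.array([.53,.001,.022]),P))
E
```

```text
time: 21.05
tool_pos: [0.5279, 0.0015, 0.0211]
ee_rot: [-3.141, 0.784, 2.692]
wrist_force: [-0.2, -0.6, -1.3]
width: 0.0691
finger_force: 0.0
time: 21.85
tool_pos: [0.4974, 0.0183, 0.1854]
ee_rot: [3.14, 0.41, 2.694]
wrist_force: [1.0, 0.9, -0.2]
width: 0.0709
finger_force: 0.0
time: 22.65
tool_pos: [0.6175, -0.0435, 0.1823]
ee_rot: [-3.136, -0.639, 2.692]
wrist_force: [0.9, 0.4, -0.4]
width: 0.0703
finger_force: 0.0
time: 22.95
tool_pos: [0.6172, -0.0435, 0.179]
ee_rot: [-3.133, -0.769, 2.69]
wrist_force: [-0.2, -0.5, 0.9]
width: 0.0704
finger_force: 0.0
p [ 0.6172 -0.0435  0.179 ] tz [-0.629  0.296 -0.719] ty [ 0.431  0.902 -0.006] q [-0.24  0.83  0.6   0.22  2.45 -1.24] w 0.0704 0.0
[318.44600149 221.30599558]
```

View pics/w7.png

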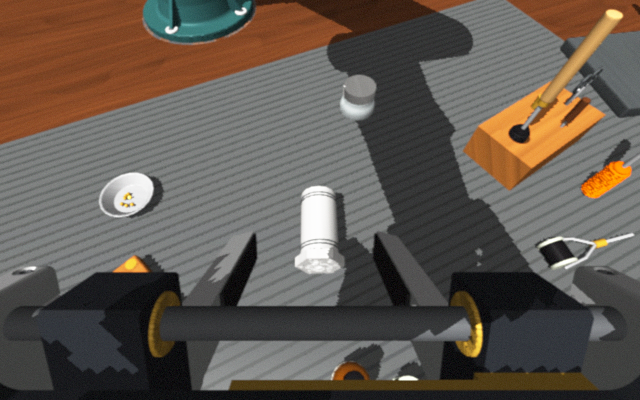

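The barrel lies square to the fingers, foot towards the gripper at (320,262) and mouth at (318,188), within 1 px of where I predicted. I'm going in to re-grip it.

```bash
python3 -m pendant '[[0,0,-2,0,0,0,0.75],[0,0,-3,0,0,0,0.75],[0,0,-1.5,0,0,0,0.75],[-1.4,0.7,-1.5,0,0,0,0.75],[-1.4,0.7,-1.5,0,0,0,0.75],[-1.5,0.8,-1.5,0,0,0,0.75],[-1.5,0.8,-1.5,0,0,0,0.75],[0,0,0,0,0,0,0.75]]'
python3 -m pendant '[[-1.5,0.8,-1.6,0,0,0,0.75],[-1,0.5,-1.1,0,0,0,0.75],[0,0,0,0,0,0,0.75],[0,0,0,0,0,0,0.75]]'
python3 -c "
from h import *
st()"
```

```text
time: 23.8
tool_pos: [0.557, -0.0122, 0.0573]
ee_rot: [-3.134, -0.767, 2.691]
wrist_force: [0.1, -0.4, 0.4]
width: 0.0703
finger_force: 0.0
time: 24.2
tool_pos: [0.5355, -0.0009, 0.0311]
ee_rot: [-3.135, -0.763, 2.691]
wrist_force: [-0.6, -0.0, 1.1]
width: 0.0703
finger_force: 0.0
p [ 0.5355 -0.0009  0.0311] tz [-0.625  0.295 -0.723] ty [ 0.432  0.902 -0.005] q [-0.21  0.71  1.11  0.18  2.07 -1.31] w 0.0703 0.0
```

```bash
python3 -m pendant '[[-0.4,0.2,-1.05,0,0,0,0.75],[0,0,0,0,0,0,0.75],[0,0,0,0,0,0,0],[0,0,0,0,0,0,0],[0,0,0,0,0,0,0],[0,0,0,0,0,0,0],[0,0,0,0,0,0,0],[0,0,0,0,0,0,0]]'
python3 -c "
from h import *
st()"
```

```text
time: 25.0
tool_pos: [0.5305, 0.0014, 0.0187]
ee_rot: [-3.134, -0.766, 2.69]
wrist_force: [0.3, 0.5, -0.0]
width: 0.0421
finger_force: 29.9
p [0.5305 0.0014 0.0187] tz [-0.627  0.296 -0.721] ty [ 0.432  0.902 -0.005] q [-0.21  0.71  1.13  0.18  2.05 -1.31] w 0.0421 29.93006207048893
```

```bash
python3 -m pendant '[[0,0,1,0,0,0,0],[0,0,3,0,0,0,0],[0,0,4,0,0,0,0],[0,0,4,0,0,0,0],[0,0,3,0,0,0,0],[0,0,1.5,-3.25,-6.75,0,0],[0,0,0,-3.25,-6.75,0,0],[0,0,0,-3.25,-6.75,0,0]]'
python3 -m pendant '[[0,0,0,-3.25,-6.75,0,0],[0,0,0,-3.25,-6.75,0,0],[0,0,0,-3.25,-6.75,0,0],[0,0,0,-3.25,-6.75,0,0],[0,0,0,-3.25,-6.75,0,0],[0,0,0,-3.25,-6.75,0,0],[0,0,0,-3.25,-6.75,0,0],[0,0,0,-3.25,-6.75,0,0]]'
python3 -m pendant '[[0,0,0,-2.6,-5.4,0,0],[0,-2,0,0,0,0,0],[0,-3,0,0,0,0,0],[0,-3,0,0,0,0,0],[0,-3,0,0,0,0,0],[0,-3,0,0,0,0,0],[0,-1,0,0,0,0,0],[0,0,0,0,0,0,0]]'
python3 - <<'E'
from h import *
st()
P=imaging.camera_params('wrist');np.savez('w8.npz',**P);w=snap('wrist','w8.png');s=snap('side','s8.png');t=snap('top','t8.png')
cv2.imwrite('pics/c8.png',np.hstack([cv2.resize(s[150:350,240:440],None,fx=2,fy=2),cv2.resize(w[100:300,220:420],None,fx=2,fy=2)])[:,:,::-1])
E
```

```text
time: 25.8
tool_pos: [0.5311, 0.0009, 0.1852]
ee_rot: [-3.136, -0.366, 2.69]
wrist_force: [-0.7, -0.4, -1.7]
width: 0.0417
finger_force: 29.9
time: 26.6
tool_pos: [0.5295, 0.0013, 0.1847]
ee_rot: [-3.14, 0.677, 2.688]
wrist_force: [0.2, -0.3, -1.0]
width: 0.0421
finger_force: 29.9
time: 27.4
tool_pos: [0.529, -0.1503, 0.1832]
ee_rot: [-3.139, 0.775, 2.685]
wrist_force: [-0.6, -0.8, -2.1]
width: 0.0415
finger_force: 29.9
p [ 0.529  -0.1503  0.1832] tz [ 0.627 -0.311 -0.715] ty [ 0.442  0.897 -0.002] q [-0.32 -0.4   2.05 -0.15  0.73 -1.36] w 0.0415 29.93292359635234
```

View pics/c8.png

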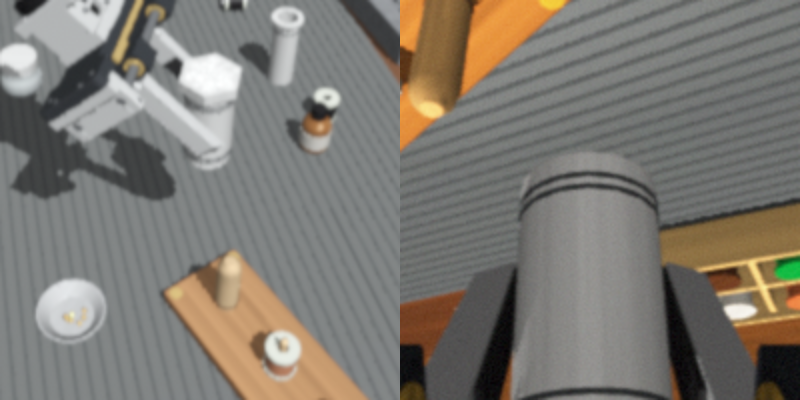

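```bash
python3 - <<'E'
from h import *
W=dict(np.load('w8.npz'));S=imaging.camera_params('side');T=imaging.camera_params('top')
r=[ray('wrist',(235,153),W),ray('side',(355,279.5),S)]
print('post tip',tri(r),tri(r+[ray('top',(425.5,199.2),T)]),atz('wrist',(235,153),.08,W),atz('side',(355,279.5),.084,S),atz('top',(425.5,199.2),.082,T))
print('foot',atz('side',(353.7,299.5),.018,S))
print('rim pred',proj('side',np.array([.5265,-.149,.1447]),S),proj('side',np.array([.5265,-.149,.235]),S))
print(proj('wrist',np.array([.5265,-.149,.1447]),W), proj('wrist',np.array([.528,-.222,.084]),W),proj('wrist',np.array([.528,-.222,.018]),W))
E
```

```text
post tip (array([ 0.52830996, -0.22283554,  0.08380478]), [np.float64(0.0007026068766402898), np.float64(0.0007026068766402358)]) (array([ 0.52818406, -0.22339472,  0.08412057]), [np.float64(0.0008270047770988074), np.float64(0.0009082702431500401), np.float64(0.0008328493575785012)]) [ 0.53081715 -0.22611503  0.08      ] [ 0.52892022 -0.22252089  0.084     ] [ 0.52825831 -0.22473792  0.082     ]
foot [ 0.53003005 -0.22256882  0.018     ]
rim pred [343.18839204 225.60945029] [344.92449211 187.5650123 ]
[315.92821215 193.13412383] [236.20163831 153.28265295] [245.5755478   98.07964155]
```

```bash
python3 -m pendant '[[0,-1.4,0,0,0,0,0],[0,-2,0,0,0,0,0],[0.2,-2,0,0,0,0,0],[0,-2,0,0,0,0,0],[0,0,-2,0,0,0,0],[0,0,-2.5,0,0,0,0],[0,0,0,0,0,0,0],[0,0,0,0,0,0,0]]'
python3 - <<'E'
from h import *
p,R=st()
s=snap('side','s9.png');t=snap('top','t9.png')
c=p-.0028*np.array([.9,-.434,0]);print('axis',c)
S=imaging.camera_params('side');print(proj('side',np.r_[c[:2],p[2]-.0385],S),proj('side',np.r_[c[:2],p[2]+.0515],S))
cv2.imwrite('pics/c9.png',cv2.resize(s[190:340,290:430],None,fx=4,fy=4,interpolation=2)[:,:,::-1])
E
```

```text
time: 28.35
tool_pos: [0.5324, -0.2215, 0.1382]
ee_rot: [-3.139, 0.775, 2.691]
wrist_force: [0.4, -0.2, -0.7]
width: 0.0419
finger_force: 29.9
p [ 0.5324 -0.2215  0.1382] tz [ 0.629 -0.307 -0.714] ty [ 0.437  0.899 -0.002] q [-0.52 -0.3   2.08  0.08  0.59 -1.69] w 0.0419 29.933263901621103
axis [ 0.52988709 -0.22032396  0.13819574]
[355.64956723 273.11834702] [358.82101981 239.26271099]
```

View pics/c9.png

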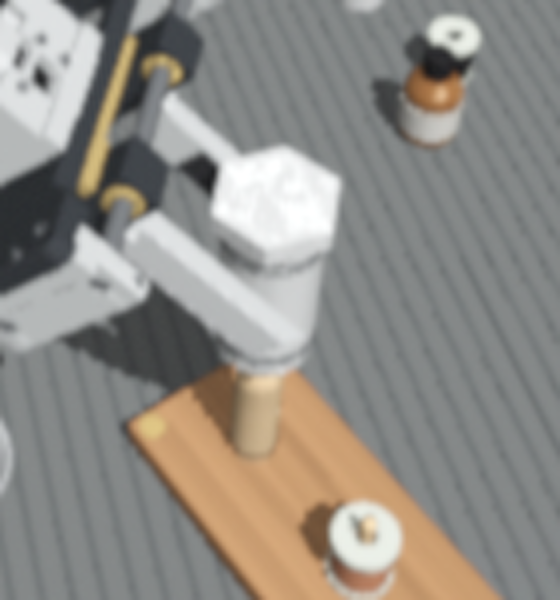

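The rim is centred at x≈261 and the post at x≈258, within about 1 mm sideways. The depth offset is about 2 mm, so I'm correcting it while lowering.

```bash
python3 -m pendant '[[-0.1,-0.2,0,0,0,0,0],[0,0,0,0,0,0,0],[0,0,-1,0,0,0,0],[0,0,-1,0,0,0,0],[0,0,0,0,0,0,0]]'
python3 -m pendant '[[0,0,-1,0,0,0,0],[0,0,-1,0,0,0,0],[0,0,-1,0,0,0,0],[0,0,0,0,0,0,0],[0,0,0,0,0,0,0]]'
python3 -c "
from h import *
p,R=st();print('axis',p-.0028*np.array([.9,-.434,0]))"
```

```text
time: 28.95
tool_pos: [0.5297, -0.2238, 0.1149]
ee_rot: [-3.139, 0.771, 2.689]
wrist_force: [-0.4, -0.0, -1.2]
width: 0.042
finger_force: 29.9
time: 29.45
tool_pos: [0.5311, -0.2246, 0.0879]
ee_rot: [-3.139, 0.775, 2.689]
wrist_force: [-0.6, 0.8, -1.4]
width: 0.0418
finger_force: 29.9
p [ 0.5311 -0.2246  0.0879] tz [ 0.628 -0.309 -0.714] ty [ 0.439  0.899 -0.002] q [-0.53 -0.23  2.14  0.11  0.47 -1.72] w 0.0418 29.93319818750024
axis [ 0.52858588 -0.22335449  0.0878804 ]
```

```bash
python3 -m pendant '[[0,0,-1,0,0,0,0],[0,0,-1,0,0,0,0],[0,0,-0.7,0,0,0,0],[0,0,0,0,0,0,0],[0,0,0,0,0,0,0]]'
python3 -m pendant '[[0,0,-0.2,0,0,0,0],[0,0,0,0,0,0,0],[0,0,0,0,0,0,0]]'
python3 -m pendant '[[0,0,-0.2,0,0,0,0],[0,0,0,0,0,0,0],[0,0,0,0,0,0,0]]'
```

```text
time: 29.95
tool_pos: [0.5312, -0.2246, 0.0611]
ee_rot: [-3.139, 0.776, 2.689]
wrist_force: [0.1, 0.3, -1.7]
width: 0.0419
finger_force: 29.9
time: 30.25
tool_pos: [0.5315, -0.2248, 0.0599]
ee_rot: [-3.138, 0.777, 2.689]
wrist_force: [-0.7, -0.1, -1.8]
width: 0.042
finger_force: 29.9
time: 30.55
tool_pos: [0.5312, -0.2246, 0.0575]
ee_rot: [-3.139, 0.776, 2.689]
wrist_force: [0.6, -0.1, -0.7]
width: 0.0419
finger_force: 29.9
```

```bash
python3 -m pendant '[[0,0,-0.2,0,0,0,0],[0,0,0,0,0,0,0],[0,0,0,0,0,0,0]]'
python3 -m pendant '[[0,0,-0.1,0,0,0,0],[0,0,0,0,0,0,0],[0,0,0,0,0,0,0]]'
```

```text
time: 30.85
tool_pos: [0.5316, -0.2249, 0.0561]
ee_rot: [-3.138, 0.777, 2.689]
wrist_force: [-0.1, 0.6, -0.6]
width: 0.0422
finger_force: 29.9
time: 31.15
tool_pos: [0.5321, -0.2251, 0.056]
ee_rot: [-3.138, 0.779, 2.689]
wrist_force: [-3.0, 0.8, 4.9]
width: 0.0417
finger_force: 29.9
```

Contact came at z 0.056, against 0.0565 predicted, so the rim is on the board. I'm releasing and backing off along the tool axis.

```bash
python3 -m pendant '[[0,0,0,0,0,0,0.63],[0,0,0,0,0,0,0.63],[0,0,0,0,0,0,0.63],[0,0,0,0,0,0,0.63],[-0.3,0.15,0.35,0,0,0,0.63],[-0.6,0.3,0.7,0,0,0,0.63],[-1.2,0.6,1.4,0,0,0,0.63],[-1.2,0.6,1.4,0,0,0,0.63]]'
python3 -m pendant '[[-1.2,0.6,1.4,0,0,0,0.63],[-1.2,0.6,1.4,0,0,0,0.63],[-1.2,0.6,1.4,0,0,0,0.63],[-1.2,0.6,1.4,0,0,0,0.63],[-1.2,0.6,1.4,0,0,0,0.63],[-1.2,0.6,1.4,0,0,0,0.63],[0,0,0,0,0,0,0.63],[0,0,0,0,0,0,0.63]]'
python3 - <<'E'
from h import *
st()
s=snap('side','s10.png');w=snap('wrist','w10.png')
cv2.imwrite('pics/c10.png',np.hstack([cv2.resize(s[60:360,240:440],None,fx=2,fy=2),cv2.resize(w[100:400,220:420],None,fx=2,fy=2)])[:,:,::-1])
E
```

```text
time: 31.95
tool_pos: [0.4975, -0.2078, 0.093]
ee_rot: [-3.139, 0.775, 2.689]
wrist_force: [-0.8, 0.5, -0.2]
width: 0.0593
finger_force: 0.0
time: 32.75
tool_pos: [0.4263, -0.1723, 0.1774]
ee_rot: [-3.138, 0.778, 2.689]
wrist_force: [-0.8, -0.5, -0.6]
width: 0.0593
finger_force: 0.0
p [ 0.4263 -0.1723  0.1774] tz [ 0.63  -0.31  -0.713] ty [ 0.439  0.898 -0.002] q [-0.56 -0.7   2.22  0.1   0.84 -1.72] w 0.0593 0.0
```

View pics/c10.png

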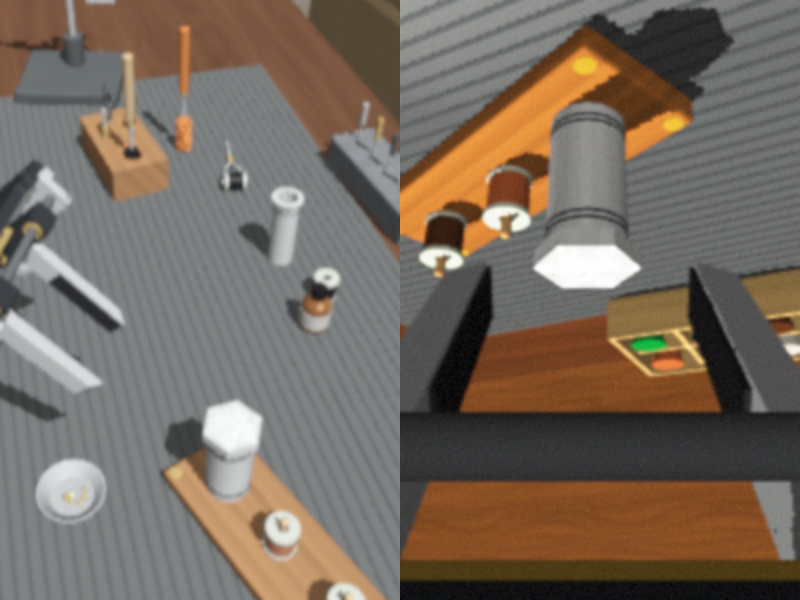

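The barrel stands mouth down and flat on the board at (230,450). The brush is in its hole at (130,110), and the gripper is clear of everything.

```bash
python3 -c "
from bench import robot
print(robot.close_job())"
```

```text
the job is handed in; nothing more can be done
None
```

I scrubbed the barrel to its floor twice, put the brush back in its hole, set the barrel upside down over the post with its rim on the board, and handed the job in at about 33 s; no verdict was returned.

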